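# Refill the empty bays of the battery charger

## Task

The charger on the inspection bench has four bays, two of them empty: load just those with the two spare battery packs. Slip each pack's contact end tilted under the hood, push the sprung head back by feel until the heel goes down behind the lip, press it home and let go. Leave what is already in the charger and all else on the bench alone.

Things in the scene. Friction and masses are not known exactly. Their poses are not given: they have to be found in the camera images.
- charger: grey four-bay battery charger, fixed; base plate 180 mm (x from -65 to +115) by 330 mm (y), 12 mm thick, origin on its underside level with the bays' centres. Bays 0 to 3 lie side by side at y = -120, -40, 40, 120 mm, floors 12 mm up; packs go in along +x, contact end first, under a hood and against a sprung head. The bays' shape is told with bay0 to bay3
- bay0 (a point): centre of the floor of bay 0, where a seated pack's origin belongs; axes as the charger's. In every bay (x from this point, heights from its floor, mm): a heel lip 16 high, inner face at x = -50.5, outer at -58.5; its 16 high ears stand 45 apart inside, x from -58.5 to -40.5. From x = -40 to 38 the pack's sides are free for the fingers
- bay1 (a point): centre of the floor of bay 1, where a seated pack's origin belongs; axes as the charger's. In every bay (x from this point, heights from its floor, mm): two cheeks 45 apart inside, x from 38 to 74, carry a hood that begins at x = 38, underside 40 high, top 45 high. Behind, a housing 36 high from x = 73 to 115
- bay2 (a point): centre of the floor of bay 2, where a seated pack's origin belongs; axes as the charger's. In every bay (x from this point, heights from its floor, mm): under the hood a sprung head, 38 wide, 4 to 30 high; its flat face rests at x = 44 and goes straight back 16 to a firm stop at x = 60. Spring about 5 N at rest, 8 N with a pack seated, 13 N fully back
- bay3 (a point): centre of the floor of bay 3, where a seated pack's origin belongs; axes as the charger's. In every bay (x from this point, heights from its floor, mm): a pack cannot enter level: tilt it 13 to 20 degrees, contact end low and under the hood, push the head back some 9 or more so that the heel clears the lip, then level it
- spareA: one spare: black battery pack, 100 x 40 x 30 mm (x, y, z), about 0.25 kg; origin at the centre of its underside, +x to its contact end (two small brass strips there), -x to its heel; on top, 42 mm from the middle towards the heel, a raised ridge across it (8 x 30 mm, 5 mm high). It lies on the bench
- spareB: the other spare: black battery pack, 100 x 40 x 30 mm (x, y, z), about 0.25 kg; origin at the centre of its underside, +x to its contact end (two small brass strips there), -x to its heel; on top, 42 mm from the middle towards the heel, a raised ridge across it (8 x 30 mm, 5 mm high). It lies on the bench
- spareA_nose (a point): lower middle of the contact end face of spareA (50, 0, 0 mm in its frame)
- spareB_nose (a point): lower middle of the contact end face of spareB (50, 0, 0 mm in its frame)
- seated: a like pack, already in one of the bays: black battery pack, 100 x 40 x 30 mm (x, y, z), about 0.25 kg; origin at the centre of its underside, +x to its contact end (two small brass strips there), -x to its heel; on top, 42 mm from the middle towards the heel, a raised ridge across it (8 x 30 mm, 5 mm high). Leave it
- blank: black blanking piece in another bay, which is therefore not empty: 100 x 40 x 20 mm with a rib (50 x 8 x 12 mm) along its top; origin at the centre of its underside. Leave it
- adapter: bystander: small black power adapter, 70 x 46 x 28 mm, smaller and squatter than a pack; origin at the centre of its underside. Not to be loaded
- meter: bystander: yellow multimeter lying flat, 150 x 76 x 39 mm; origin under its centre
- driver: bystander: screwdriver lying flat, 180 mm long along its x; origin under its middle
- tape: bystander: paper tape roll, 70 mm across, 20 mm high; origin under its centre
- flux: bystander: small upright bottle, 40 mm across, 85 mm high; origin under its centre
- board: bystander: green circuit board on a cork slab, 120 x 160 x 19 mm; origin under its centre

How it is judged:
By the outcome, as a careful person would: the job done as asked, in the order asked, and still so for the second after the job is handed in, with the robot touching nothing.
It also fails if it takes over 64 s, if anything falls off the work surface, if the arm or the gripper's body presses on something with over 40 N, if the wrist force passes 120 N, or if a joint passes its speed limit or range.

## Robot

A 6-joint arm with a two-finger parallel gripper is mounted at the origin on the work surface. World frame = base frame: x ahead of the robot, y to its left, z up, the work surface at z = 0. Lengths are in m, angles in rad, forces in N, time in s.
With the tool pointing down it reaches from about 0.225 to 0.875 m from the base axis. Payload 3.4 kg.
Tool frame: the origin (TCP) lies midway between the tips of the shut fingers; the grasp point (between the pads) lies 19 mm behind it (env.grip_point_offset is the distance from the TCP to the grasp point, in m); z points along the fingers, y is the line along which they close (so a half turn about z gives the same grasp; the last joint's range is limited). The gripper opens to 85 mm and grips with 20 to 120 N. Pads are 22 mm wide; open, the fingers measure 114 mm over their backs; the gripper's body (76 mm by 85 mm) begins 54 mm behind the grasp point. The pads swing forward as they close: fully open they stand 13 mm farther back than shut.
Start: joints at [-1.232, 0.276, 1.505, -0, 1.361, -0.121], TCP at [0.255, -0.515, 0.231] pointing down, gripper open.
Joint ranges: [-2.89, 2.89], [-0.75, 2.08], [0.22, 2.7], [-1.18, 4.32], [0.11, 2.71], [-2.7, 2.7]. Speed limits (rad/s): [2.57, 2.57, 3.14, 3.14, 3.14, 3.14].

## Interface

Orientations are given as a unit quaternion [x, y, z, w].
In Python, from rig import env gives the robot as it stands. The module is installed in compiled form; this text tells all that it offers.
- The arm moves only by the tool jog_arm, never from a script. Its argument "moves" is a list of rows, each an object of numbers: "ax", "ay", "az": the turn, a rotation vector about the tool's x, y, z each as a share of 120 degrees, from -1 to 1; "x", "y", "z": the shift along the tool's x, y, z each as a share of 1 m, from -1 to 1; "fingers": the opening, from -1 (shut) to 1 (fully open). A call has 1 to 12 rows; each row is the pose to reach, as a shift and turn from the pose commanded when the call began, along the tool's axes at that moment; what a row does not reach only later rows make up. A row lasts 1/8 s, in which the tool goes at most 62.5 mm and 10.7 degrees, less where a joint would pass 70% of its speed; a pose out of reach is approached as far as the arm can. A call with a number of a shift or a turn outside -1 to 1 is refused whole. A call with a gripper value outside its range is refused whole. The fingers move at their own pace and stop on an object; "newtons" is the grip in N (left out, the last holds). Time passes only in rows, so rows that repeat a pose let the fingers close. It gives the time, the measured TCP pose, the force, the opening and the grip force at its end, in the units of the state.
- env.sense(): the state, without advancing time (a new reading comes with each control period).
- env.snapshot(name): name is "scene" or "top"; returns (picture, depth): 420x560x3 uint8, blue, green, red; 420x560 float32, m along the optical axis (not along the pixel's ray), 0 where there is no reading.
- env.camera_info(name): a dict with "fx", "fy", "cx", "cy" (pixels), "D" ([k1, k2, p1, p2, k3] as OpenCV has them; the pictures are not rectified), "position" and "orientation" of the camera in the world. Camera axes: x right, y down, z forward; pixel columns grow to the right and rows downward; lengths in m; the calibration is good to about 2 mm. A picture is of the moment at which its call begins. camera_info takes no time and is no camera call.
- env.hand_in(): hands the job in; it is judged then, once.
The state is a dict: "time": time; "joint_pos": joint angles; "joint_vel": joint speeds; "joint_torque": joint torques, N m; "tool_pos": TCP position; "tcp_rot": TCP orientation; "force": force on the tool from outside, world axes, zero at the start; "ft_torque": the same for the moment, N m; "gripper_width": opening from 0.0 (shut) to 1.0 (fully open); "grip_force": force on a finger pad.
Only numpy, scipy, OpenCV 4.12 (cv2) and the standard library are available. Lean on these libraries where they do the work, as an engineer would, in place of code of your own. Each camera call takes 0.05 s, during which the arm holds its last target. There are 200 camera calls.

## Working session

There is one attempt and no reset: what is moved stays moved. The work goes in short steps, Python scripts to look and compute and a tool call to move; the robot and the scene stay as the last step left them, time stands still between calls to the robot, and variables do not carry over. Pictures are saved under pics/ and viewed, at most 10 in all, crops included, and the job is handed in when it is done.

Besides the shell and the picture viewer there is one more tool, called after "Call:" as name(argument=value, ...), one argument or row to a line, values as JSON. jog_arm: Moves the arm, as the interface text tells. Shift numbers are shares of 1 m and turn numbers shares of 120 degrees, none past 1 either way. Its arguments: {"type":"object","properties":{"moves":{"type":"array"},"newtons":{"type":"number"}},"required":["moves"]}

```bash
mkdir -p pics; cat > h.py <<'E'
import numpy as np, cv2
from rig import env
from scipy.spatial.transform import Rotation as R
def cam(n):
    c=env.camera_info(n); K=np.array([[c['fx'],0,c['cx']],[0,c['fy'],c['cy']],[0,0,1.]])
    return K,np.array(c['D'],float),np.array(c['position']),R.from_quat(c['orientation']).as_matrix()
def rays(n,px):
    K,D,p,Rm=cam(n); u=cv2.undistortPoints(np.array(px,float).reshape(-1,1,2),K,D).reshape(-1,2)
    return p,np.c_[u,np.ones(len(u))]@Rm.T
def plane(n,px,z):
    p,d=rays(n,px); return p+d*((z-p[2])/d[:,2])[:,None]
def cloud(n,dep):
    h,w=dep.shape; g=np.stack(np.meshgrid(np.arange(w),np.arange(h)),-1).reshape(-1,2)
    p,d=rays(n,g); return (p+d*dep.reshape(-1,1)).reshape(h,w,3)
E
python3 - <<'E'
from h import *
for n in("top","scene"):
    a,d=env.snapshot(n); cv2.imwrite(f'pics/{n}0.png',a); np.save(n+'0.npy',d); print(n,{k:np.round(v,3) for k,v in env.camera_info(n).items()})
print(env.sense())
E
```

```text
top {'fx': np.float64(543.779), 'fy': np.float64(543.779), 'cx': np.float64(268.698), 'cy': np.float64(196.424), 'D': array([-0.061,  0.   ,  0.   ,  0.   ,  0.   ]), 'position': array([0.471, 0.019, 1.517]), 'orientation': array([-0.704,  0.71 , -0.017,  0.016])}
scene {'fx': np.float64(439.047), 'fy': np.float64(439.047), 'cx': np.float64(285.835), 'cy': np.float64(210.728), 'D': array([0.046, 0.   , 0.   , 0.   , 0.   ]), 'position': array([ 1.153, -0.84 ,  0.96 ]), 'orientation': array([ 0.875,  0.265, -0.127, -0.384])}
{'time': 0.1, 'joint_pos': array([-1.23198940e+00,  2.76513953e-01,  1.50599497e+00,  1.50553611e-06,
        1.36069163e+00, -1.21003005e-01]), 'joint_vel': array([ 8.07332978e-04, -1.81955409e-03, -2.04187397e-03,  1.87500261e-05,
       -2.65579279e-04,  1.81861568e-03]), 'joint_torque': array([ 2.18558343e-03, -4.17698729e+01, -2.46404850e+01, -6.09523909e-05,
        5.82788882e-03, -1.85386874e-06]), 'tool_pos': array([ 0.25501134, -0.51484179,  0.23054097]), 'tcp_rot': array([ 9.73687777e-01,  2.27884765e-01, -8.66468417e-05, -7.99265509e-04]), 'force': array([ 0.50377885, -0.07170751, -0.83961454]), 'ft_torque': array([ 0.00792779, -0.04110272,  0.02094712]), 'grip_force': 0.0, 'gripper_width': 0.9946530444624845}
```

View pics/top0.png

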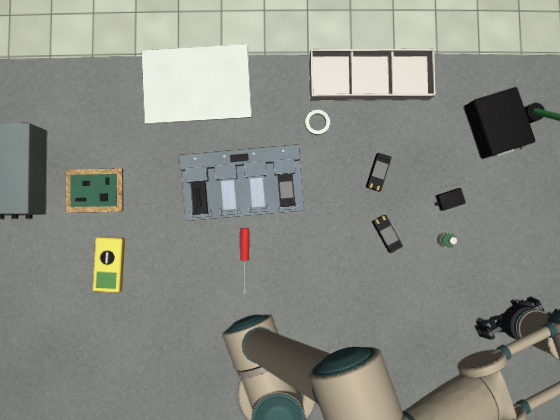

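View pics/scene0.png

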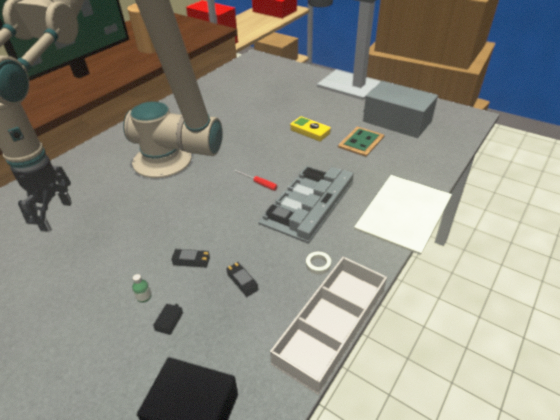

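The top view shows the charger around (242,183), with its hood side up and its middle two bays (1 and 2) empty. The spares are at (379,172), brass end at the lower left, and (387,233), brass end at the upper left.

```bash
python3 - <<'E'
from h import *
a=cv2.imread('pics/top0.png'); d=np.load('top0.npy'); P=cloud('top',d); np.save('P.npy',P)
c1=cv2.resize(a[140:225,172:312],None,fx=5.7,fy=5.7,interpolation=cv2.INTER_CUBIC)[:, :800]
c2=cv2.resize(a[145:260,355:415],None,fx=5,fy=5)
cv2.imwrite('pics/c1.png',c1); 
print(c1.shape)
# packs: points by height
Z=P[...,2]
print('bench z',np.median(Z[100:260,320:350]))
for n,(r0,r1,c0,c1_) in dict(A=(145,200,360,400),B=(207,260,365,410)).items():
    sub=P[r0:r1,c0:c1_]; bg=a[r0:r1,c0:c1_]
    m=(sub[...,2]>.015); 
    nb,l,s,_=cv2.connectedComponentsWithStats(m.astype(np.uint8)); k=1+np.argmax(s[1:,4]); m=l==k
    q=sub[m]; print(n,m.sum(),'z pct',np.percentile(q[:,2],[5,25,50,75,95,99]).round(4))
    t=q[q[:,2]>.025]
    rect=cv2.minAreaRect((t[:,:2]*1000).astype(np.float32)); print(' depth rect mm',rect)
    # colour mask: dark pixels or brass
    hsv=cv2.cvtColor(bg,cv2.COLOR_BGR2HSV)
    br=(hsv[...,1]>90)&(hsv[...,2]>90)
    print(' brass px',np.argwhere(br).mean(0)[::-1]+[c0,r0],br.sum())
    b=plane('top',[np.argwhere(br).mean(0)[::-1]+[c0,r0]],.03); print(' brass xyz',b.round(4))
    dk=bg.max(2)<60; nb,l,s,_=cv2.connectedComponentsWithStats((dk|br|m).astype(np.uint8)); k=1+np.argmax(s[1:,4])
    cn=max(cv2.findContours((l==k).astype(np.uint8),0,1)[0],key=cv2.contourArea).reshape(-1,2)+[c0,r0]
    w=plane('top',cn,.03); print(' colour rect',cv2.minAreaRect((w[:,:2]*1000).astype(np.float32)))
E
```

```text
(484, 798, 3)
bench z -0.0011499796533273043
A 562 z pct [0.0219 0.0264 0.029  0.0317 0.0352 0.0386]
 depth rect mm ((532.7048950195312, -166.85540771484375), (90.48960876464844, 381.3695983886719), 31.711153030395508)
 brass px [374.52380952 186.42857143] 21
 brass xyz [[ 0.5651 -0.2738  0.03  ]]
 colour rect ((607.2686157226562, -285.3358154296875), (43.99574279785156, 105.16764068603516), 71.12728118896484)
B 567 z pct [0.023  0.0263 0.0288 0.0314 0.0353 0.0392]
 depth rect mm ((470.435546875, -172.5105438232422), (371.392822265625, 94.83927154541016), 75.51703643798828)
 brass px [380.07142857 219.57142857] 28
 brass xyz [[ 0.474  -0.2875  0.03  ]]
 colour rect ((435.6124267578125, -307.71173095703125), (101.88148498535156, 45.906776428222656), 28.10736656188965)
```

View pics/c1.png

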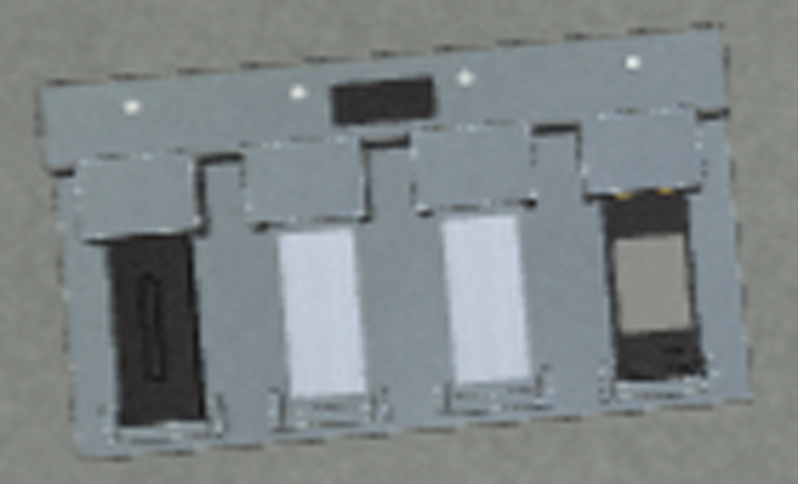

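The charger crop shows the blank in bay 3 at the left (black, with a rib) and a seated pack in bay 0 at the right. Bays 1 and 2 show pale empty floors at crop (485,300) and (322,310). Next I'll measure the charger pose.

```bash
python3 - <<'E'
from h import *
a=cv2.imread('pics/top0.png').astype(int)
r0,r1,c0,c1=138,228,170,315
s=a[r0:r1,c0:c1]; up=cv2.resize(s.astype(np.uint8),None,fx=8,fy=8,interpolation=cv2.INTER_CUBIC).astype(int)
m=((up[...,0]-up[...,2])>6).astype(np.uint8)
m=cv2.morphologyEx(m,cv2.MORPH_CLOSE,np.ones((25,25)))
m=cv2.morphologyEx(m,cv2.MORPH_OPEN,np.ones((25,25)))
cn=max(cv2.findContours(m,0,1)[0],key=cv2.contourArea)
pt=lambda q:(np.array(q,float)+.5)/8-.5+[c0,r0]
rect=cv2.minAreaRect(cn); print('rect',pt(rect[0]),np.array(rect[1])/8,rect[2])
hull=cn.reshape(-1,2).astype(float)
# edges: split by nearest side of rect; fit lines
box=cv2.boxPoints(rect); 
lines={}
for i in range(4):
    p,q=box[i],box[(i+1)%4]; u=(q-p)/np.linalg.norm(q-p); n=np.array([-u[1],u[0]])
    t=(hull-p)@u; dd=abs((hull-p)@n); L=np.linalg.norm(q-p)
    sel=hull[(dd<16)&(t>.06*L)&(t<.94*L)]
    for _ in range(3):
        vx,vy,x,y=cv2.fitLine(sel.astype(np.float32),cv2.DIST_HUBER,0,.01,.01).ravel()
        e=abs((sel-[x,y])@[-vy,vx]); sel=sel[e<4]
    mid=(p+q)/2; lines[i]=(pt([x,y]),np.array([vx,vy])); print(i,pt(mid).round(1),len(sel),e.std().round(2))
    ends=pt(np.array([sel[np.argmin((sel-p)@u)],sel[np.argmax((sel-p)@u)]]))
    z=.048 if pt(mid)[1]<170 and abs(pt(mid)[0]-242)<30 else .012
    w=plane('top',ends,z); print('   z',z,w.round(4).tolist(),np.degrees(np.arctan2(*(w[1]-w[0])[[1,0]])).round(2))
# white floors
wm=((up.min(2)>185)).astype(np.uint8); wm=cv2.morphologyEx(wm,cv2.MORPH_OPEN,np.ones((25,25)))
for c in cv2.findContours(wm,0,1)[0]:
    if cv2.contourArea(c)>5000:
        w=plane('top',pt(cv2.boxPoints(cv2.minAreaRect(c))),.012); rr=cv2.minAreaRect((plane('top',pt(c.reshape(-1,2)),.012)[:,:2]*1000).astype(np.float32)); print('floor',rr)
E
```

```text
rect [241.26332855 182.45901489] [ 65.74026489 120.03907013] 84.80557250976562
0 [238.3 149.7] 841 0.49
   z 0.048 [[0.6552, 0.2413, 0.048], [0.6779, -0.0443, 0.048]] -85.47
1 [301. 177.] 450 1.0
   z 0.012 [[0.6744, -0.0659, 0.012], [0.5142, -0.0772, 0.012]] -175.97
2 [244.2 215.2] 842 0.7
   z 0.012 [[0.5018, -0.0604, 0.012], [0.4791, 0.2308, 0.012]] 94.46
3 [181.5 187.9] 362 0.82
   z 0.012 [[0.4872, 0.2491, 0.012], [0.6208, 0.2604, 0.012]] 4.83
floor ((547.561767578125, 129.76284790039062), (77.31768798828125, 33.830108642578125), 3.9660000801086426)
floor ((553.8814697265625, 49.780574798583984), (77.70708465576172, 33.54289627075195), 4.386099338531494)
```

```bash
cat >> h.py <<'E'
PHI=-10
def tool(p,yaw,th,dz=.003,dx=0.):
    Rp=R.from_euler('ZY',[yaw,th],degrees=True)
    return np.array(p)+Rp.apply([dx,0,dz]), Rp*R.from_euler('YX',[PHI,180],degrees=True)
def go(*targets):
    s=env.sense(); p0=np.array(s['tool_pos']); R0=R.from_quat(s['tcp_rot'])
    print('t %.2f'%s['time'],'tcp',p0.round(4),'F',np.round(s['force'],1))
    for p,Rt in targets:
        d=R0.inv().apply(p-p0); rv=np.degrees((R0.inv()*Rt).as_rotvec())
        print(' x %.4f y %.4f z %.4f | ax %.4f ay %.4f az %.4f'%(*d,*(rv/120)))
YC=4.5; ux=np.array([np.cos(np.radians(YC)),np.sin(np.radians(YC)),0]); uy=np.array([-ux[1],ux[0],0])
O=.558*ux+.0463*uy
def inbay(y,xh,th,h=.0005,dy=0,lead='t',**k):
    "pack pose: foremost point at bay x=xh (m), nose-bottom height h over floor"
    t=np.radians(th); nb=xh-.03*np.sin(t)      # nose-bottom x
    p=O+uy*(y+dy)+ux*(nb-.05*np.cos(t))+np.array([0,0,.012+h+.05*np.sin(t)])
    return tool(p,YC,th,**k)
E
python3 -c "
from h import *
print(env.grip_point_offset)
B=[.4353,-.3109]
go(tool(B+[.11],28.1,0),tool(B+[0],28.1,0))"
```

```text
0.0187
t 0.10 tcp [ 0.255  -0.5148  0.2305] F [ 0.5 -0.1 -0.8]
 x 0.2520 y -0.1026 z 0.1178 | ax 0.0005 ay 0.0832 az -0.0147
 x 0.2520 y -0.1024 z 0.2278 | ax 0.0005 ay 0.0832 az -0.0147
```

Call:
jog_arm(
  moves=[
    {"x":0.252,"y":-0.1025,"z":0.118,"ay":0.0832,"az":-0.0147,"fingers":1},
    {"x":0.252,"y":-0.1025,"z":0.118,"ay":0.0832,"az":-0.0147,"fingers":1},
    {"x":0.252,"y":-0.1025,"z":0.118,"ay":0.0832,"az":-0.0147,"fingers":1},
    {"x":0.252,"y":-0.1025,"z":0.118,"ay":0.0832,"az":-0.0147,"fingers":1},
    {"x":0.252,"y":-0.1025,"z":0.118,"ay":0.0832,"az":-0.0147,"fingers":1},
    {"x":0.252,"y":-0.1025,"z":0.15,"ay":0.0832,"az":-0.0147,"fingers":1},
    {"x":0.252,"y":-0.1025,"z":0.18,"ay":0.0832,"az":-0.0147,"fingers":1},
  ],
  newtons=70,
)

```text
$.moves[0]: bad value
```

```bash
python3 -c "
from h import *
B=[.4353,-.3109]
go(tool(B+[0],28.1,0))
a,d=env.snapshot('scene'); cv2.imwrite('pics/s1.png',cv2.resize(a[200:350,120:300],None,fx=4,fy=4))
"
```

```text
t 0.10 tcp [ 0.255  -0.5148  0.2305] F [ 0.5 -0.1 -0.8]
 x 0.2520 y -0.1024 z 0.2278 | ax 0.0005 ay 0.0832 az -0.0147
```

View pics/s1.png

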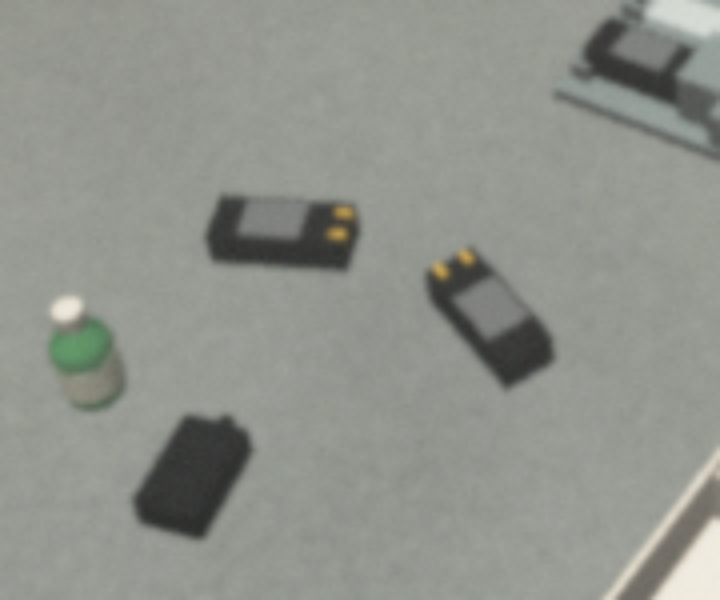

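The crop confirms both packs, brass ends at (340,222) and (452,262), with the arm still at its start pose. The move was refused, so I'll retry with every key given.

Call:
jog_arm(
  moves=[
    {"ax":0,"ay":0.0832,"az":-0.0147,"x":0.252,"y":-0.1025,"z":0.118,"fingers":1},
    {"ax":0,"ay":0.0832,"az":-0.0147,"x":0.252,"y":-0.1025,"z":0.118,"fingers":1},
    {"ax":0,"ay":0.0832,"az":-0.0147,"x":0.252,"y":-0.1025,"z":0.118,"fingers":1},
    {"ax":0,"ay":0.0832,"az":-0.0147,"x":0.252,"y":-0.1025,"z":0.118,"fingers":1},
    {"ax":0,"ay":0.0832,"az":-0.0147,"x":0.252,"y":-0.1025,"z":0.118,"fingers":1},
    {"ax":0,"ay":0.0832,"az":-0.0147,"x":0.252,"y":-0.1025,"z":0.15,"fingers":1},
    {"ax":0,"ay":0.0832,"az":-0.0147,"x":0.252,"y":-0.1025,"z":0.18,"fingers":1},
  ],
  newtons=70,
)

```text
time: 1.02
tool_pos: [0.4359, -0.3108, 0.0504]
tcp_rot: [0.966, 0.243, 0.085, -0.02]
force: [-0.5, -0.7, 0.3]
gripper_width: 1.001
grip_force: 0.0
```

```bash
python3 -c "
from h import *
B=[.4353,-.3109]
go(tool(B+[0],28.1,0))
a,d=env.snapshot('scene'); cv2.imwrite('pics/s2.png',cv2.resize(a[200:350,120:300],None,fx=4,fy=4))
"
```

```text
t 1.02 tcp [ 0.4359 -0.3108  0.0504] F [-0.5 -0.7  0.3]
 x -0.0088 y -0.0003 z 0.0466 | ax 0.0013 ay 0.0002 az 0.0012
```

View pics/s2.png

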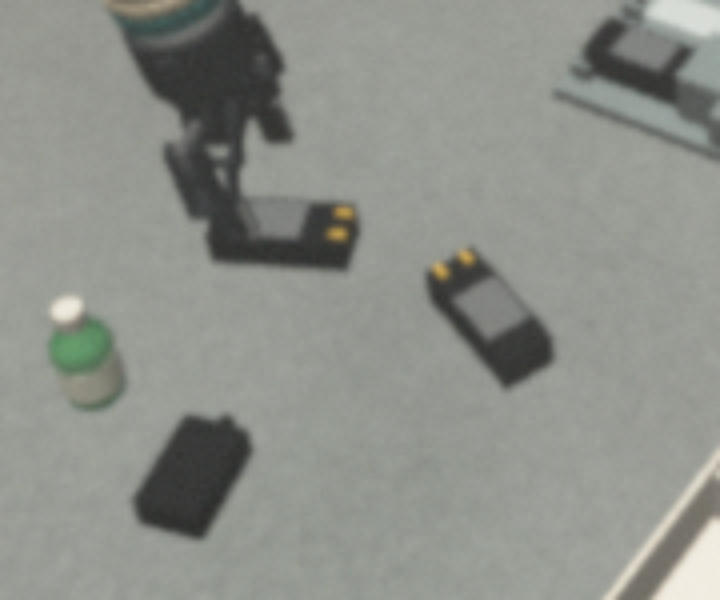

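The open fingers straddle the pack, at (190,180) and (275,120). Next is the descent and the grip.

Call:
jog_arm(
  moves=[
    {"ax":0,"ay":0,"az":0,"x":-0.005,"y":0,"z":0.025,"fingers":1},
    {"ax":0,"ay":0,"az":0,"x":-0.0088,"y":0,"z":0.0466,"fingers":1},
    {"ax":0,"ay":0,"az":0,"x":-0.0088,"y":0,"z":0.0466,"fingers":-1},
    {"ax":0,"ay":0,"az":0,"x":-0.0088,"y":0,"z":0.0466,"fingers":-1},
    {"ax":0,"ay":0,"az":0,"x":-0.0088,"y":0,"z":0.0466,"fingers":-1},
    {"ax":0,"ay":0,"az":0,"x":-0.0088,"y":0,"z":0.0466,"fingers":-1},
    {"ax":0,"ay":0,"az":0,"x":-0.0088,"y":0,"z":0.0466,"fingers":-1},
  ],
  newtons=80,
)

```text
time: 1.95
tool_pos: [0.4356, -0.3128, 0.0053]
tcp_rot: [0.966, 0.242, 0.085, -0.019]
force: [-1.2, -0.3, 6.8]
gripper_width: 0.456
grip_force: 82.2
```

```bash
python3 -c "
from h import *
B=[.4353,-.3109]
go(tool(B+[.12],28.1,0),tool([.35,.02,.14],YC,16),inbay(-.04,.005,16,h=.045),inbay(-.04,.005,16,h=.02))"
```

```text
t 1.95 tcp [ 0.4356 -0.3128  0.0053] F [-1.2 -0.3  6.8]
 x 0.0211 y -0.0012 z -0.1158 | ax 0.0024 ay -0.0001 az 0.0004
 x 0.1049 y -0.3328 z -0.1229 | ax -0.0045 ay -0.1321 az 0.1973
 x 0.2392 y -0.2833 z -0.0286 | ax -0.0045 ay -0.1321 az 0.1973
 x 0.2349 y -0.2835 z -0.0040 | ax -0.0045 ay -0.1321 az 0.1973
```

```bash
python3 -c "
from h import *
go(inbay(-.04,.000,16,h=.09,dz=.0053,dx=-.0006),inbay(-.04,.0,16,h=.045,dz=.0053,dx=-.0006))"
```

```text
t 1.95 tcp [ 0.4356 -0.3128  0.0053] F [-1.2 -0.3  6.8]
 x 0.2430 y -0.2851 z -0.0761 | ax -0.0045 ay -0.1321 az 0.1973
 x 0.2352 y -0.2853 z -0.0318 | ax -0.0045 ay -0.1321 az 0.1973
```

Call:
jog_arm(
  moves=[
    {"ax":0,"ay":0,"az":0,"x":0.011,"y":0,"z":-0.06,"fingers":-1},
    {"ax":0,"ay":0,"az":0,"x":0.018,"y":0,"z":-0.1,"fingers":-1},
    {"ax":-0.0045,"ay":-0.132,"az":0.197,"x":0.243,"y":-0.285,"z":-0.076,"fingers":-1},
    {"ax":-0.0045,"ay":-0.132,"az":0.197,"x":0.243,"y":-0.285,"z":-0.076,"fingers":-1},
    {"ax":-0.0045,"ay":-0.132,"az":0.197,"x":0.243,"y":-0.285,"z":-0.076,"fingers":-1},
    {"ax":-0.0045,"ay":-0.132,"az":0.197,"x":0.243,"y":-0.285,"z":-0.076,"fingers":-1},
    {"ax":-0.0045,"ay":-0.132,"az":0.197,"x":0.243,"y":-0.285,"z":-0.076,"fingers":-1},
    {"ax":-0.0045,"ay":-0.132,"az":0.197,"x":0.243,"y":-0.285,"z":-0.076,"fingers":-1},
    {"ax":-0.0045,"ay":-0.132,"az":0.197,"x":0.243,"y":-0.285,"z":-0.076,"fingers":-1},
    {"ax":-0.0045,"ay":-0.132,"az":0.197,"x":0.235,"y":-0.285,"z":-0.032,"fingers":-1},
    {"ax":-0.0045,"ay":-0.132,"az":0.197,"x":0.235,"y":-0.285,"z":-0.032,"fingers":-1},
  ],
)

```text
time: 3.32
tool_pos: [0.4967, 0.0466, 0.0731]
tcp_rot: [0.998, 0.04, -0.057, 0.001]
force: [0.0, -1.2, -2.5]
gripper_width: 0.452
grip_force: 82.5
```

```bash
python3 -c "
from h import *
k=dict(dz=.0053,dx=-.0006)
go(inbay(-.04,.0,16,h=.045,**k),inbay(-.04,.0,16,h=.02,**k),inbay(-.04,.03,16,h=.005,**k))
a,d=env.snapshot('top'); b,d2=env.snapshot('scene'); np.save('t2.npy',d)
c=np.vstack([cv2.resize(a[140:225,200:312],(672,510//2*1+0)) if 0 else cv2.resize(a[135:225,200:312],None,fx=3.3,fy=3.3,interpolation=2), cv2.resize(b[140:245,250:362],None,fx=3.3,fy=3.3,interpolation=2)]) 
c=cv2.resize(c,None,fx=.93,fy=.93);print(c.shape);cv2.imwrite('pics/f3.png',c);cv2.imwrite('pics/t3.png',a)
"
```

```text
t 3.33 tcp [0.4967 0.0466 0.0731] F [ 0.  -1.2 -2.5]
 x 0.0034 y 0.0012 z -0.0033 | ax -0.0012 ay 0.0044 az 0.0010
 x 0.0062 y 0.0013 z 0.0215 | ax -0.0012 ay 0.0044 az 0.0010
 x 0.0377 y 0.0014 z 0.0330 | ax -0.0012 ay 0.0044 az 0.0010
(598, 344, 3)
```

View pics/f3.png

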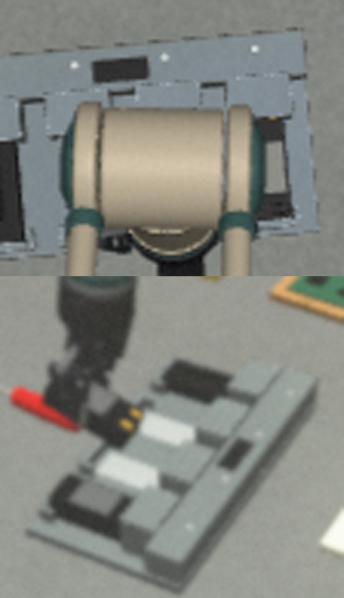

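The top view is blocked by the forearm. The scene view shows the held pack, brass strips at crop (130,418), approaching pale bay 1. I'll check the lateral fit in the scene camera by comparing the brass strips and the bay floors against the expected positions.

```bash
python3 -c "
from h import *
b,d2=env.snapshot('scene')
hsv=cv2.cvtColor(b,cv2.COLOR_BGR2HSV)
m=(hsv[...,0]>10)&(hsv[...,0]<32)&(hsv[...,1]>110)&(hsv[...,2]>90); 
w=m[140:245,250:320]; n,l,s,c=cv2.connectedComponentsWithStats(w.astype(np.uint8)); print(s[1:],c[1:]+[250,140])
ys,xs=np.nonzero(w); br=[xs.mean()+250,ys.mean()+140]; print('brass px',br)
s=env.sense(); Rt=R.from_quat(s['tcp_rot']); Rp=Rt*R.from_euler('YX',[PHI,180],degrees=True).inv()
p=np.array(s['tool_pos'])-Rp.apply([-.0006,0,.0053]); print('pack eul',Rp.as_euler('ZYX',degrees=True).round(2))
E=lambda q:(round(float((q-O)@ux)*1000,1),round(float((q-O)@uy)*1000,1),round(float(q[2])*1000,1))
pb=p+Rp.apply([.044,0,.03]); q=plane('scene',[br],pb[2])[0]; print('brass pred',E(pb),'meas',E(q))
# pale floors in the scene image
up=cv2.resize(b[130:260,240:370],None,fx=8,fy=8,interpolation=2)
wm=(up.min(2)>175).astype(np.uint8); wm=cv2.morphologyEx(wm,cv2.MORPH_OPEN,np.ones((15,15)))
for c in cv2.findContours(wm,0,1)[0]:
    if cv2.contourArea(c)>3000:
        pt=(c.reshape(-1,2)+.5)/8-.5+[240,130]; W=plane('scene',pt,.012); print('floor x/y range',[ [round(float(f(v)),1) for v in [((W-O)@a*1000)] for f in (np.min,np.max)] for a in (ux,uy)])
a0=cv2.imread('pics/scene0.png'); h0=cv2.cvtColor(a0,cv2.COLOR_BGR2HSV)
m=(h0[...,0]>10)&(h0[...,0]<32)&(h0[...,1]>110)&(h0[...,2]>90)
for nm,(r0,r1,c0,c1) in dict(A=(255,275,222,245),B=(245,265,195,215)).items():
    ys,xs=np.nonzero(m[r0:r1,c0:c1]); print(nm,plane('scene',[[xs.mean()+c0,ys.mean()+r0]],.03).round(4))
"
```

```text
[[68  0  2  1  2]
 [43 43  3  3  7]
 [40 47  4  4 11]] [[318.5        140.        ]
 [294.         184.        ]
 [291.54545455 188.18181818]]
brass px [np.float64(295.1), np.float64(181.9)]
pack eul [ 4.52 16.    0.1 ]
brass pred (-5.7, -40.3, 87.7) meas (-5.8, -15.2, 87.7)
floor x/y range [[141.6, 208.2], [-229.5, -177.8]]
floor x/y range [[210.5, 264.4], [-42.3, 80.0]]
floor x/y range [[-41.8, 28.3], [-55.2, -15.0]]
floor x/y range [[-37.3, 26.5], [25.1, 64.7]]
A [[ 0.5678 -0.2708  0.03  ]]
B [[ 0.477  -0.2854  0.03  ]]
```

```bash
python3 -c "
from h import *
s=env.sense(); Rt=R.from_quat(s['tcp_rot']); Rp=Rt*R.from_euler('YX',[PHI,180],degrees=True).inv()
p=np.array(s['tool_pos'])-Rp.apply([-.0006,0,.0053])
E=lambda q:((q-O)@ux*1000,(q-O)@uy*1000)
pb=p+Rp.apply([.045,0,.03]); q=plane('scene',[[292.8,186.1]],pb[2])[0]; print('pred',E(pb),'meas',E(q))
"
```

```text
pred (np.float64(-4.688991370805882), np.float64(-40.26810565259538)) meas (np.float64(-2.1047487361708437), np.float64(-36.90698393132131))
```

```bash
python3 -c "
from h import *
k=dict(dz=.0053,dx=-.0006,dy=.0005)
go(inbay(-.04,.026,16,h=.045,**k),inbay(-.04,.026,16,h=.004,**k),inbay(-.04,.036,16,h=.002,**k))"
```

```text
t 3.48 tcp [0.5006 0.0455 0.0763] F [-0.1 -0.5 -2.2]
 x 0.0258 y -0.0007 z -0.0025 | ax -0.0008 ay 0.0000 az -0.0000
 x 0.0301 y -0.0007 z 0.0383 | ax -0.0008 ay 0.0000 az -0.0000
 x 0.0402 y -0.0007 z 0.0392 | ax -0.0008 ay 0.0000 az -0.0000
```

Call:
jog_arm(
  moves=[
    {"ax":0,"ay":0,"az":0,"x":0.026,"y":-0.0007,"z":-0.0025,"fingers":-1},
    {"ax":0,"ay":0,"az":0,"x":0.028,"y":-0.0007,"z":0.018,"fingers":-1},
    {"ax":0,"ay":0,"az":0,"x":0.03,"y":-0.0007,"z":0.038,"fingers":-1},
    {"ax":0,"ay":0,"az":0,"x":0.035,"y":-0.0007,"z":0.039,"fingers":-1},
    {"ax":0,"ay":0,"az":0,"x":0.04,"y":-0.0007,"z":0.039,"fingers":-1},
    {"ax":0,"ay":0,"az":0,"x":0.04,"y":-0.0007,"z":0.039,"fingers":-1},
  ],
)

```text
time: 4.22
tool_pos: [0.5373, 0.0493, 0.0336]
tcp_rot: [0.998, 0.039, -0.051, 0.001]
force: [0.4, -0.4, -2.3]
gripper_width: 0.453
grip_force: 82.6
```

```bash
python3 -c "
from h import *
k=dict(dz=.0053,dx=-.0006,dy=.0005)
go(*[inbay(-.04,x,16,h=h,**k) for x,h in ((.042,.001),(.046,.0),(.050,0),(.054,.0),(.057,0))])
b,d=env.snapshot('scene'); cv2.imwrite('pics/f4.png',cv2.resize(b[140:245,250:362],None,fx=5.5,fy=5.5,interpolation=2))"
```

```text
t 4.22 tcp [0.5373 0.0493 0.0336] F [ 0.4 -0.4 -2.3]
 x 0.0052 y 0.0002 z 0.0010 | ax -0.0007 ay -0.0009 az 0.0002
 x 0.0093 y 0.0002 z 0.0016 | ax -0.0007 ay -0.0009 az 0.0002
 x 0.0132 y 0.0002 z 0.0012 | ax -0.0007 ay -0.0009 az 0.0002
 x 0.0172 y 0.0002 z 0.0007 | ax -0.0007 ay -0.0009 az 0.0002
 x 0.0202 y 0.0002 z 0.0004 | ax -0.0007 ay -0.0009 az 0.0002
```

View pics/f4.png

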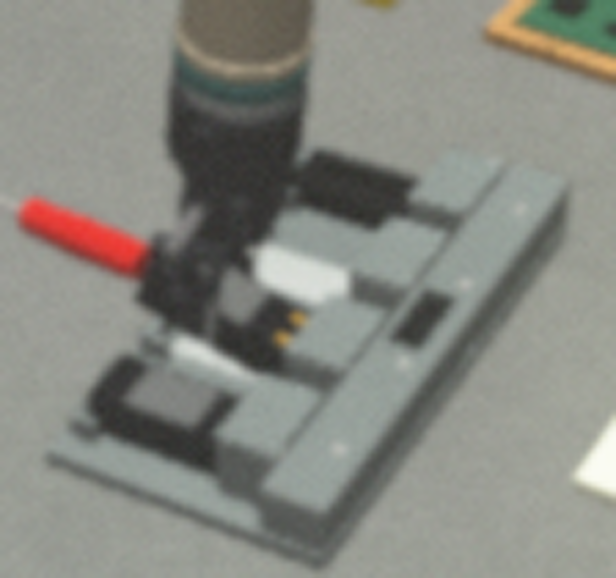

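The pack's nose, brass at (290,328), is at bay 1's hood mouth and lined up with it. I'll advance by feel.

Call:
jog_arm(
  moves=[
    {"ax":0,"ay":0,"az":0,"x":0.005,"y":0.0002,"z":0.001,"fingers":-1},
    {"ax":0,"ay":0,"az":0,"x":0.007,"y":0.0002,"z":0.0013,"fingers":-1},
    {"ax":0,"ay":0,"az":0,"x":0.009,"y":0.0002,"z":0.0016,"fingers":-1},
    {"ax":0,"ay":0,"az":0,"x":0.011,"y":0.0002,"z":0.0015,"fingers":-1},
    {"ax":0,"ay":0,"az":0,"x":0.011,"y":0.0002,"z":0.0015,"fingers":-1},
  ],
)

```text
time: 4.9
tool_pos: [0.5423, 0.05, 0.0318]
tcp_rot: [0.998, 0.04, -0.057, 0.001]
force: [-10.5, -0.2, 15.9]
gripper_width: 0.454
grip_force: 84.9
```

```bash
python3 -c "
from h import *
k=dict(dz=.0053,dx=-.0006,dy=.0005)
go(*[inbay(-.04,x,16,h=h,**k) for x,h in ((.048,.0),(.052,-.0),(.055,-.0),(.058,.0))])"
```

```text
t 4.90 tcp [0.5423 0.05   0.0318] F [-10.5  -0.2  15.9]
 x 0.0060 y 0.0005 z 0.0001 | ax -0.0008 ay 0.0041 az 0.0006
 x 0.0100 y 0.0005 z -0.0003 | ax -0.0008 ay 0.0041 az 0.0006
 x 0.0130 y 0.0005 z -0.0007 | ax -0.0008 ay 0.0041 az 0.0006
 x 0.0160 y 0.0005 z -0.0010 | ax -0.0008 ay 0.0041 az 0.0006
```

Call:
jog_arm(
  moves=[
    {"ax":0,"ay":0,"az":0,"x":0,"y":0.0003,"z":-0.0015,"fingers":-1},
    {"ax":0,"ay":0,"az":0,"x":0,"y":0.0003,"z":-0.0015,"fingers":-1},
    {"ax":0,"ay":0,"az":0,"x":0,"y":0.0003,"z":-0.0015,"fingers":-1},
  ],
)

```text
time: 5.28
tool_pos: [0.5452, 0.05, 0.0318]
tcp_rot: [0.998, 0.04, -0.054, 0.001]
force: [-5.8, -0.5, 7.5]
gripper_width: 0.452
grip_force: 83.6
```

```bash
cat >> h.py <<'E'
def where(**k):
    s=env.sense(); Rp=R.from_quat(s['tcp_rot'])*R.from_euler('YX',[PHI,180],degrees=True).inv()
    p=np.array(s['tool_pos'])-Rp.apply([k.get('dx',0),0,k['dz']])
    f=lambda l:(lambda q:np.array([(q-O)@ux,(q-O)@uy,q[2]-.012])*1000)(p+Rp.apply(l)).round(1).tolist()
    F=np.array(s['force']); print('t %.2f'%s['time'],'eul',Rp.as_euler('ZYX',degrees=True).round(2),'Fx %.1f Fy %.1f Fz %.1f'%(F@ux,F@uy,F[2]),'grip',round(s['grip_force'],1))
    print(' noseB',f([.05,0,0]),'noseT',f([.05,0,.03]),'heelB',f([-.05,0,0]))
E
python3 -c "
from h import *
where(dz=.0053,dx=-.0006)"
```

```text
t 5.28 eul [ 4.58 16.22  0.12] Fx -5.8 Fy -0.0 Fz 7.5 grip 83.6
 noseB [36.5, -39.2, 0.6] noseT [44.9, -39.2, 29.4] heelB [-59.5, -39.3, 28.5]
```

Call:
jog_arm(
  moves=[
    {"ax":0,"ay":0,"az":0,"x":0.002,"y":0,"z":-0.001,"fingers":-1},
    {"ax":0,"ay":0,"az":0,"x":0.004,"y":0,"z":-0.0015,"fingers":-1},
    {"ax":0,"ay":0,"az":0,"x":0.006,"y":0,"z":-0.0017,"fingers":-1},
    {"ax":0,"ay":0,"az":0,"x":0.006,"y":0,"z":-0.0017,"fingers":-1},
    {"ax":0,"ay":0,"az":0,"x":0.006,"y":0,"z":-0.0017,"fingers":-1},
  ],
)

```text
time: 5.9
tool_pos: [0.5487, 0.0503, 0.0322]
tcp_rot: [0.998, 0.04, -0.057, 0.001]
force: [-9.5, -1.8, 6.8]
gripper_width: 0.448
grip_force: 83.6
```

```bash
python3 -c "
from h import *
where(dz=.0053,dx=-.0006)"
```

```text
t 5.90 eul [ 4.59 16.54  0.13] Fx -9.6 Fy -1.0 Fz 6.8 grip 83.6
 noseB [40.0, -39.1, 0.7] noseT [48.5, -39.2, 29.5] heelB [-55.9, -39.3, 29.2]
```

Call:
jog_arm(
  moves=[
    {"ax":0,"ay":0,"az":0,"x":0.003,"y":0.0003,"z":-0.001,"fingers":-1},
    {"ax":0,"ay":0,"az":0,"x":0.006,"y":0.0003,"z":-0.0018,"fingers":-1},
    {"ax":0,"ay":0,"az":0,"x":0.009,"y":0.0003,"z":-0.0025,"fingers":-1},
    {"ax":0,"ay":0,"az":0,"x":0.009,"y":0.0003,"z":-0.0025,"fingers":-1},
    {"ax":0,"ay":0,"az":0,"x":0.009,"y":0.0003,"z":-0.0025,"fingers":-1},
  ],
)

```text
time: 6.52
tool_pos: [0.556, 0.0509, 0.0327]
tcp_rot: [0.997, 0.04, -0.059, 0.001]
force: [-10.3, 0.0, 1.4]
gripper_width: 0.45
grip_force: 83.3
```

```bash
python3 -c "
from h import *
where(dz=.0053,dx=-.0006)"
```

```text
t 6.53 eul [ 4.6  16.78  0.16] Fx -10.2 Fy 0.8 Fz 1.4 grip 83.3
 noseB [47.2, -39.1, 1.0] noseT [55.9, -39.2, 29.7] heelB [-48.5, -39.3, 29.9]
```

```bash
python3 -c "
from h import *
k=dict(dz=.0053,dx=-.0006,dy=.0008)
go(*[inbay(-.04,x,t,h=h,**k) for x,t,h in ((.058,16.8,.001),(.058,14,.001),(.058,11,.001),(.058,8,.001),(.0575,5,.001),(.057,2,.0008),(.056,0,.0005))])"
```

```text
t 6.53 tcp [0.556  0.0509 0.0327] F [-10.3   0.    1.4]
 x 0.0021 y -0.0000 z -0.0003 | ax -0.0012 ay -0.0001 az 0.0006
 x 0.0029 y -0.0000 z 0.0020 | ax -0.0013 ay 0.0232 az 0.0006
 x 0.0039 y -0.0000 z 0.0044 | ax -0.0013 ay 0.0482 az 0.0005
 x 0.0050 y 0.0000 z 0.0068 | ax -0.0013 ay 0.0732 az 0.0005
 x 0.0058 y 0.0000 z 0.0094 | ax -0.0013 ay 0.0982 az 0.0005
 x 0.0067 y 0.0000 z 0.0121 | ax -0.0013 ay 0.1232 az 0.0004
 x 0.0068 y 0.0000 z 0.0142 | ax -0.0013 ay 0.1399 az 0.0004
```

Push 2 mm further, then tilt down to about 8°, and check.

Call:
jog_arm(
  moves=[
    {"ax":0,"ay":0,"az":0,"x":0.0021,"y":0,"z":-0.0003,"fingers":-1},
    {"ax":-0.001,"ay":0.023,"az":0,"x":0.003,"y":0,"z":0.0018,"fingers":-1},
    {"ax":-0.001,"ay":0.048,"az":0,"x":0.004,"y":0,"z":0.0042,"fingers":-1},
    {"ax":-0.001,"ay":0.073,"az":0,"x":0.005,"y":0,"z":0.0066,"fingers":-1},
    {"ax":-0.001,"ay":0.073,"az":0,"x":0.005,"y":0,"z":0.0066,"fingers":-1},
    {"ax":-0.001,"ay":0.073,"az":0,"x":0.005,"y":0,"z":0.0066,"fingers":-1},
  ],
)

```text
time: 7.28
tool_pos: [0.5562, 0.051, 0.0247]
tcp_rot: [0.999, 0.04, 0.014, -0.001]
force: [-16.7, -2.4, 7.3]
gripper_width: 0.449
grip_force: 83.9
```

```bash
python3 -c "
from h import *
where(dz=.0053,dx=-.0006)
k=dict(dz=.0053,dx=-.0006,dy=.0008)
go(*[inbay(-.04,x,t,h=h,**k) for x,t,h in ((.0575,5,.001),(.057,2,.0008),(.056,0,.0005))])
b,d=env.snapshot('scene'); cv2.imwrite('pics/f5.png',cv2.resize(b[140:245,250:362],None,fx=5.5,fy=5.5,interpolation=2))"
```

```text
t 7.28 eul [4.58 8.44 0.05] Fx -16.9 Fy -1.0 Fz 7.3 grip 83.9
 noseB [49.7, -39.1, 0.1] noseT [54.1, -39.1, 29.7] heelB [-49.2, -39.2, 14.7]
t 7.28 tcp [0.5562 0.051  0.0247] F [-16.7  -2.4   7.3]
 x 0.0044 y 0.0001 z 0.0022 | ax -0.0004 ay 0.0286 az 0.0006
 x 0.0050 y 0.0001 z 0.0050 | ax -0.0004 ay 0.0536 az 0.0006
 x 0.0047 y 0.0001 z 0.0071 | ax -0.0005 ay 0.0703 az 0.0006
```

View picture.

View pics/f5.png

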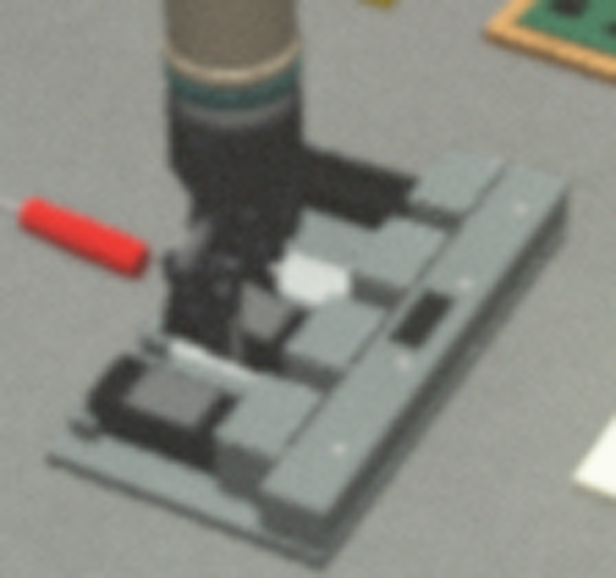

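Something is resisting: Fx is -17 N while the pack falls about 4 mm short of the command. The heel may be riding on the lip. I'll tilt back up, unload it and feel for the stop.

Call:
jog_arm(
  moves=[
    {"ax":0,"ay":-0.02,"az":0,"x":-0.0008,"y":0,"z":-0.003,"fingers":-1},
    {"ax":0,"ay":-0.04,"az":0,"x":-0.0015,"y":0,"z":-0.0055,"fingers":-1},
    {"ax":0,"ay":-0.04,"az":0,"x":-0.0015,"y":0,"z":-0.0055,"fingers":-1},
    {"ax":0,"ay":-0.04,"az":0,"x":-0.0015,"y":0,"z":-0.0055,"fingers":-1},
  ],
)

```text
time: 7.82
tool_pos: [0.5572, 0.051, 0.0297]
tcp_rot: [0.999, 0.04, -0.026, 0.001]
force: [-10.0, -1.1, -2.5]
gripper_width: 0.453
grip_force: 82.5
```

```bash
python3 -c "
from h import *
where(dz=.0053,dx=-.0006)"
```

```text
t 7.83 eul [ 4.57 13.01  0.05] Fx -10.1 Fy -0.3 Fz -2.5 grip 82.5
 noseB [49.6, -39.1, 1.2] noseT [56.3, -39.1, 30.4] heelB [-47.9, -39.2, 23.7]
```

Call:
jog_arm(
  moves=[
    {"ax":0,"ay":0,"az":0,"x":0.0015,"y":0,"z":0,"fingers":-1},
    {"ax":0,"ay":0,"az":0,"x":0.003,"y":0,"z":0,"fingers":-1},
    {"ax":0,"ay":0,"az":0,"x":0.003,"y":0,"z":0,"fingers":-1},
    {"ax":0,"ay":0,"az":0,"x":0.003,"y":0,"z":0,"fingers":-1},
  ],
)

```text
time: 8.32
tool_pos: [0.5595, 0.0512, 0.0297]
tcp_rot: [0.999, 0.04, -0.027, 0.001]
force: [-11.5, -1.9, -1.0]
gripper_width: 0.45
grip_force: 82.6
```

```bash
python3 -c "
from h import *
where(dz=.0053,dx=-.0006)
k=dict(dz=.0053,dx=-.0006,dy=.0008)
go(*[inbay(-.04,x,t,h=h,**k) for x,t,h in ((.059,10,.0015),(.059,7,.0015),(.059,4,.0015),(.058,1,.0015),(.057,0,.0015))])"
```

```text
t 8.32 eul [ 4.57 13.07  0.05] Fx -11.6 Fy -1.0 Fz -1.0 grip 82.6
 noseB [51.9, -39.1, 1.1] noseT [58.6, -39.1, 30.3] heelB [-45.5, -39.2, 23.7]
t 8.32 tcp [0.5595 0.0512 0.0297] F [-11.5  -1.9  -1. ]
 x 0.0012 y 0.0000 z 0.0021 | ax -0.0004 ay 0.0256 az 0.0005
 x 0.0022 y 0.0000 z 0.0046 | ax -0.0004 ay 0.0506 az 0.0005
 x 0.0034 y 0.0000 z 0.0072 | ax -0.0004 ay 0.0756 az 0.0005
 x 0.0037 y 0.0001 z 0.0098 | ax -0.0004 ay 0.1006 az 0.0005
 x 0.0032 y 0.0001 z 0.0107 | ax -0.0004 ay 0.1089 az 0.0005
```

Call:
jog_arm(
  moves=[
    {"ax":0,"ay":0.0256,"az":0,"x":0.0012,"y":0,"z":0.0021,"fingers":-1},
    {"ax":0,"ay":0.0506,"az":0,"x":0.0022,"y":0,"z":0.0044,"fingers":-1},
    {"ax":0,"ay":0.0506,"az":0,"x":0.0022,"y":0,"z":0.0044,"fingers":-1},
    {"ax":0,"ay":0.0506,"az":0,"x":0.0022,"y":0,"z":0.0044,"fingers":-1},
  ],
)

```text
time: 8.82
tool_pos: [0.5596, 0.0513, 0.0241]
tcp_rot: [0.999, 0.04, 0.025, -0.001]
force: [-12.6, -2.4, -1.7]
gripper_width: 0.452
grip_force: 82.9
```

```bash
python3 -c "
from h import *
where(dz=.0053,dx=-.0006)
k=dict(dz=.0053,dx=-.0006,dy=.0008)
go(*[inbay(-.04,x,t,h=h,**k) for x,t,h in ((.058,4,.0015),(.057,1,.0012),(.056,0,.001))])"
```

```text
t 8.82 eul [4.58 7.19 0.06] Fx -12.7 Fy -1.4 Fz -1.7 grip 82.9
 noseB [53.5, -39.0, 0.5] noseT [57.2, -39.1, 30.2] heelB [-45.7, -39.2, 13.0]
t 8.82 tcp [0.5596 0.0513 0.0241] F [-12.6  -2.4  -1.7]
 x 0.0018 y 0.0001 z 0.0018 | ax -0.0005 ay 0.0266 az 0.0006
 x 0.0018 y 0.0001 z 0.0048 | ax -0.0005 ay 0.0516 az 0.0006
 x 0.0012 y 0.0001 z 0.0058 | ax -0.0005 ay 0.0599 az 0.0005
```

Call:
jog_arm(
  moves=[
    {"ax":0,"ay":0.0266,"az":0,"x":0.0018,"y":0,"z":0.0018,"fingers":-1},
    {"ax":0,"ay":0.0516,"az":0,"x":0.0018,"y":0,"z":0.0046,"fingers":-1},
    {"ax":0,"ay":0.0599,"az":0,"x":0.0012,"y":0,"z":0.0057,"fingers":-1},
    {"ax":0,"ay":0.0599,"az":0,"x":0.0012,"y":0,"z":0.0057,"fingers":-1},
    {"ax":0,"ay":0.0599,"az":0,"x":0.0012,"y":0,"z":0.0057,"fingers":-1},
  ],
)

```text
time: 9.45
tool_pos: [0.5613, 0.0515, 0.0175]
tcp_rot: [0.995, 0.04, 0.087, -0.004]
force: [-12.4, -3.3, -4.4]
gripper_width: 0.45
grip_force: 82.8
```

```bash
python3 -c "
from h import *
where(dz=.0053,dx=-.0006)
k=dict(dz=.0053,dx=-.0006,dy=.0008)
go(*[inbay(-.04,x,t,h=h,**k) for x,t,h in ((.052,0,.000),(.051,0,.000))])"
```

```text
t 9.45 eul [4.57 0.01 0.09] Fx -12.6 Fy -2.3 Fz -4.4 grip 82.8
 noseB [56.2, -38.9, 0.2] noseT [56.2, -39.0, 30.2] heelB [-43.8, -39.0, 0.2]
t 9.45 tcp [0.5613 0.0515 0.0175] F [-12.4  -3.3  -4.4]
 x -0.0041 y 0.0002 z -0.0005 | ax -0.0008 ay 0.0001 az 0.0004
 x -0.0051 y 0.0002 z -0.0007 | ax -0.0008 ay 0.0001 az 0.0004
```

Call:
jog_arm(
  moves=[
    {"ax":0,"ay":0,"az":0,"x":-0.003,"y":0.0002,"z":-0.0005,"fingers":-1},
    {"ax":0,"ay":0,"az":0,"x":-0.006,"y":0.0002,"z":-0.001,"fingers":-1},
    {"ax":0,"ay":0,"az":0,"x":-0.0075,"y":0.0002,"z":-0.0013,"fingers":-1},
    {"ax":0,"ay":0,"az":0,"x":-0.008,"y":0.0002,"z":0.0005,"fingers":-1},
    {"ax":0,"ay":0,"az":0,"x":-0.008,"y":0.0002,"z":0.0015,"fingers":-1},
    {"ax":0,"ay":0,"az":0,"x":-0.008,"y":0.0002,"z":0.0015,"fingers":-1},
  ],
)

```text
time: 10.2
tool_pos: [0.5563, 0.0511, 0.0174]
tcp_rot: [0.995, 0.04, 0.09, -0.004]
force: [-14.2, -1.3, 10.6]
gripper_width: 0.449
grip_force: 84.9
```

```bash
python3 -c "
from h import *
where(dz=.0053,dx=-.0006)"
```

```text
t 10.20 eul [ 4.58 -0.34  0.07] Fx -14.2 Fy -0.2 Fz 10.6 grip 84.9
 noseB [51.2, -39.0, 0.4] noseT [51.0, -39.0, 30.4] heelB [-48.8, -39.1, -0.2]
```

Call:
jog_arm(
  moves=[
    {"ax":0,"ay":0,"az":0,"x":0,"y":0,"z":0,"fingers":0.4},
    {"ax":0,"ay":0,"az":0,"x":0,"y":0,"z":-0.002,"fingers":0.4},
    {"ax":0,"ay":0,"az":0,"x":0,"y":0,"z":-0.003,"fingers":0.4},
    {"ax":0,"ay":0,"az":0,"x":0,"y":0,"z":-0.04,"fingers":0.4},
    {"ax":0,"ay":0,"az":0,"x":0,"y":0,"z":-0.1,"fingers":0.4},
    {"ax":0,"ay":0,"az":0,"x":0,"y":0,"z":-0.14,"fingers":1},
  ],
)

```text
time: 10.95
tool_pos: [0.5374, 0.0486, 0.1591]
tcp_rot: [0.994, 0.039, 0.099, -0.004]
force: [0.9, 0.1, 0.2]
gripper_width: 0.889
grip_force: 0.0
```

```bash
python3 -c "
from h import *
A=[.6086,-.2883]
go(tool(A+[.11],161.1,0),tool(A+[0.03],161.1,0))
b,d=env.snapshot('scene'); cv2.imwrite('pics/f6.png',cv2.resize(b[140:245,250:362],None,fx=5.5,fy=5.5,interpolation=2))"
```

```text
t 10.95 tcp [0.5374 0.0486 0.1591] F [0.9 0.1 0.2]
 x 0.0344 y 0.3414 z 0.0541 | ax 0.2418 ay -0.0028 az -1.2821
 x 0.0186 y 0.3413 z 0.1326 | ax 0.2418 ay -0.0028 az -1.2821
```

View pics/f6.png

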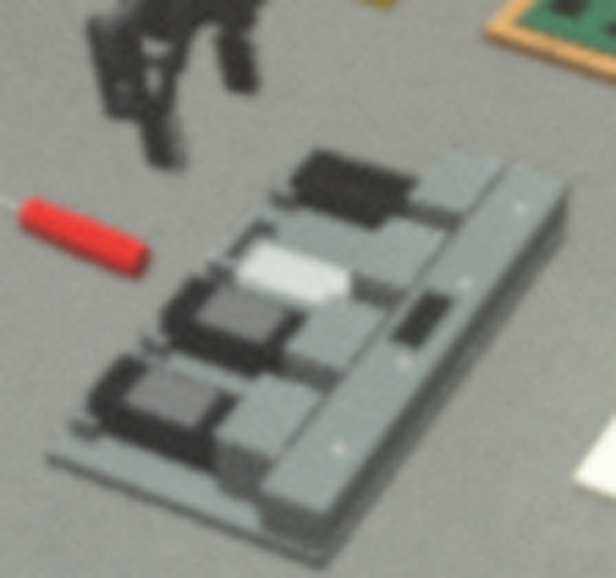

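The new pack sits flat in bay 1, looking just like its neighbour, with bay 2 still pale at (295,272). On to spareA.

Call:
jog_arm(
  moves=[
    {"ax":0.15,"ay":0,"az":-0.8,"x":0.034,"y":0.341,"z":0.05,"fingers":1},
    {"ax":0.15,"ay":0,"az":-0.8,"x":0.034,"y":0.341,"z":0.05,"fingers":1},
    {"ax":0.15,"ay":0,"az":-0.8,"x":0.034,"y":0.341,"z":0.05,"fingers":1},
    {"ax":0.15,"ay":0,"az":-0.8,"x":0.034,"y":0.341,"z":0.05,"fingers":1},
    {"ax":0.15,"ay":0,"az":-0.8,"x":0.034,"y":0.341,"z":0.05,"fingers":1},
    {"ax":0.15,"ay":0,"az":-0.8,"x":0.034,"y":0.341,"z":0.05,"fingers":1},
    {"ax":0.15,"ay":0,"az":-0.8,"x":0.034,"y":0.341,"z":0.05,"fingers":1},
    {"ax":0.15,"ay":0,"az":-0.8,"x":0.034,"y":0.341,"z":0.05,"fingers":1},
    {"ax":0.15,"ay":0,"az":-0.8,"x":0.034,"y":0.341,"z":0.05,"fingers":1},
    {"ax":0.15,"ay":0,"az":-0.8,"x":0.034,"y":0.341,"z":0.05,"fingers":1},
  ],
)

```text
time: 12.25
tool_pos: [0.6067, -0.2886, 0.1132]
tcp_rot: [0.623, 0.777, 0.061, -0.069]
force: [-0.6, 0.2, 0.2]
gripper_width: 1.0
grip_force: 0.0
```

```bash
python3 -c "
from h import *
A=[.6086,-.2883]
go(tool(A+[.10],161.1,0),tool(A+[0.05],161.1,0))"
```

```text
t 12.25 tcp [ 0.6067 -0.2886  0.1132] F [-0.6  0.2  0.2]
 x -0.0020 y 0.0018 z 0.0100 | ax 0.0910 ay -0.0017 az -0.4799
 x -0.0111 y 0.0014 z 0.0592 | ax 0.0910 ay -0.0017 az -0.4799
```

Call:
jog_arm(
  moves=[
    {"ax":0.091,"ay":-0.0017,"az":-0.48,"x":-0.002,"y":0.0018,"z":0.01,"fingers":1},
    {"ax":0.091,"ay":-0.0017,"az":-0.48,"x":-0.002,"y":0.0018,"z":0.01,"fingers":1},
    {"ax":0.091,"ay":-0.0017,"az":-0.48,"x":-0.002,"y":0.0018,"z":0.01,"fingers":1},
    {"ax":0.091,"ay":-0.0017,"az":-0.48,"x":-0.002,"y":0.0018,"z":0.01,"fingers":1},
    {"ax":0.091,"ay":-0.0017,"az":-0.48,"x":-0.002,"y":0.0018,"z":0.01,"fingers":1},
    {"ax":0.091,"ay":-0.0017,"az":-0.48,"x":-0.002,"y":0.0018,"z":0.01,"fingers":1},
    {"ax":0.091,"ay":-0.0017,"az":-0.48,"x":-0.011,"y":0.0014,"z":0.059,"fingers":1},
    {"ax":0.091,"ay":-0.0017,"az":-0.48,"x":-0.011,"y":0.0014,"z":0.059,"fingers":1},
  ],
)

```text
time: 13.25
tool_pos: [0.6058, -0.286, 0.0501]
tcp_rot: [0.166, 0.982, 0.016, -0.09]
force: [-0.2, 0.1, -0.3]
gripper_width: 1.0
grip_force: 0.0
```

```bash
python3 -c "
from h import *
A=[.6086,-.2883]
env.snapshot('top')
go(tool(A+[0.001],161.1,0))"
```

```text
t 13.30 tcp [ 0.6072 -0.2869  0.0523] F [-0.8 -0.1  0.3]
 x -0.0104 y -0.0009 z 0.0472 | ax 0.0008 ay -0.0021 az -0.0021
```

Call:
jog_arm(
  moves=[
    {"ax":0,"ay":0,"az":0,"x":-0.005,"y":-0.0005,"z":0.025,"fingers":1},
    {"ax":0,"ay":0,"az":0,"x":-0.0095,"y":-0.0005,"z":0.047,"fingers":1},
    {"ax":0,"ay":0,"az":0,"x":-0.0095,"y":-0.0005,"z":0.047,"fingers":-1},
    {"ax":0,"ay":0,"az":0,"x":-0.0095,"y":-0.0005,"z":0.047,"fingers":-1},
    {"ax":0,"ay":0,"az":0,"x":-0.0095,"y":-0.0005,"z":0.047,"fingers":-1},
    {"ax":0,"ay":0,"az":0,"x":-0.0095,"y":-0.0005,"z":0.047,"fingers":-1},
    {"ax":0,"ay":0,"az":0,"x":-0.0095,"y":-0.0005,"z":0.047,"fingers":-1},
  ],
)

```text
time: 14.18
tool_pos: [0.6107, -0.2892, 0.0082]
tcp_rot: [0.166, 0.982, 0.014, -0.084]
force: [0.6, -0.3, 7.1]
gripper_width: 0.449
grip_force: 83.1
```

```bash
python3 -c "
from h import *
s=env.sense(); A=np.array([.6086,-.2883,0]); c=R.from_euler('Z',161.1,degrees=True).inv().apply(s['tool_pos']-A); print('TCP in pack',c.round(4)); where(dz=c[2],dx=c[0])
Rp=R.from_quat(s['tcp_rot'])*R.from_euler('YX',[PHI,180],degrees=True).inv(); print(Rp.as_euler('ZYX',degrees=True))
k=dict(dz=c[2],dx=c[0],dy=.0008)
go(tool(A+[0,0,.12],161.1,0),inbay(.04,0,16,h=.09,**k))"
```

```text
TCP in pack [-0.0023  0.0002  0.0082]
t 14.18 eul [1.6083e+02 2.4000e-01 3.0000e-02] Fx 0.6 Fy -0.4 Fz 7.1 grip 83.1
 noseB [-19.7, -361.6, -12.2] noseT [-19.8, -361.5, 17.8] heelB [71.9, -401.7, -11.8]
[1.60830326e+02 2.35880591e-01 3.44815698e-02]
t 14.18 tcp [ 0.6107 -0.2892  0.0082] F [ 0.6 -0.3  7.1]
 x 0.0217 y 0.0001 z -0.1128 | ax 0.0001 ay 0.0020 az -0.0023
 x 0.2633 y 0.3538 z -0.0727 | ax -0.0429 ay -0.0371 az 1.3034
```

The grip is a little high, so I'll regrip about 4 mm lower.

Call:
jog_arm(
  moves=[
    {"ax":0,"ay":0,"az":0,"x":0,"y":0,"z":0,"fingers":0.3},
    {"ax":0,"ay":0,"az":0,"x":0,"y":0,"z":0,"fingers":0.3},
    {"ax":0,"ay":0,"az":0,"x":0.0005,"y":0,"z":0.004,"fingers":0.3},
    {"ax":0,"ay":0,"az":0,"x":0.0005,"y":0,"z":0.004,"fingers":-1},
    {"ax":0,"ay":0,"az":0,"x":0.0005,"y":0,"z":0.004,"fingers":-1},
    {"ax":0,"ay":0,"az":0,"x":0.0005,"y":0,"z":0.004,"fingers":-1},
    {"ax":0,"ay":0,"az":0,"x":0.0005,"y":0,"z":0.004,"fingers":-1},
  ],
)

```text
time: 15.05
tool_pos: [0.6078, -0.2878, 0.0016]
tcp_rot: [0.166, 0.982, 0.015, -0.086]
force: [-0.3, 0.6, -1.7]
gripper_width: 0.452
grip_force: 82.3
```

```bash
python3 -c "
from h import *
s=env.sense(); A=np.array([.6086,-.2883,0]); c=R.from_euler('Z',161.1,degrees=True).inv().apply(s['tool_pos']-A); print('TCP in pack',c.round(4),s['force'].round(1),s['grip_force'])
k=dict(dz=c[2],dx=c[0],dy=.0008)
go(tool(A+[0,0,.12],161.1,0),inbay(.04,0,16,h=.09,**k))"
```

```text
TCP in pack [ 0.0009 -0.0002  0.0016] [-0.3  0.6 -1.7] 82.3255205154419
t 15.05 tcp [ 0.6078 -0.2878  0.0016] F [-0.3  0.6 -1.7]
 x 0.0203 y -0.0001 z -0.1196 | ax 0.0005 ay -0.0005 az -0.0022
 x 0.2592 y 0.3540 z -0.0712 | ax -0.0461 ay -0.0384 az 1.3034
```

Call:
jog_arm(
  moves=[
    {"ax":0,"ay":0,"az":0,"x":0.01,"y":0,"z":-0.06,"fingers":-1},
    {"ax":0,"ay":0,"az":0,"x":0.02,"y":0,"z":-0.115,"fingers":-1},
    {"ax":-0.028,"ay":-0.024,"az":0.8,"x":0.26,"y":0.34,"z":-0.08,"fingers":-1},
    {"ax":-0.028,"ay":-0.024,"az":0.8,"x":0.26,"y":0.34,"z":-0.08,"fingers":-1},
    {"ax":-0.028,"ay":-0.024,"az":0.8,"x":0.26,"y":0.34,"z":-0.08,"fingers":-1},
    {"ax":-0.028,"ay":-0.024,"az":0.8,"x":0.26,"y":0.34,"z":-0.08,"fingers":-1},
    {"ax":-0.028,"ay":-0.024,"az":0.8,"x":0.26,"y":0.34,"z":-0.08,"fingers":-1},
    {"ax":-0.028,"ay":-0.024,"az":0.8,"x":0.26,"y":0.34,"z":-0.08,"fingers":-1},
    {"ax":-0.028,"ay":-0.024,"az":0.8,"x":0.26,"y":0.34,"z":-0.08,"fingers":-1},
    {"ax":-0.028,"ay":-0.024,"az":0.8,"x":0.26,"y":0.34,"z":-0.08,"fingers":-1},
    {"ax":-0.028,"ay":-0.024,"az":0.8,"x":0.26,"y":0.34,"z":-0.08,"fingers":-1},
    {"ax":-0.028,"ay":-0.024,"az":0.8,"x":0.26,"y":0.34,"z":-0.08,"fingers":-1},
  ],
)

```text
time: 16.55
tool_pos: [0.4905, 0.1129, 0.1261]
tcp_rot: [0.842, 0.536, -0.032, -0.042]
force: [0.0, 0.0, -2.9]
gripper_width: 0.455
grip_force: 82.6
```

```bash
python3 -c "
from h import *
k=dict(dz=.0016,dx=.0009,dy=.0006)
go(inbay(.04,0,16,h=.07,**k),inbay(.04,0.026,16,h=.06,**k))"
```

```text
t 16.55 tcp [0.4905 0.1129 0.1261] F [ 0.   0.  -2.9]
 x 0.0139 y 0.0012 z 0.0290 | ax -0.0171 ay -0.0145 az 0.5048
 x 0.0268 y 0.0248 z 0.0364 | ax -0.0171 ay -0.0145 az 0.5048
```

Call:
jog_arm(
  moves=[
    {"ax":-0.017,"ay":-0.0145,"az":0.505,"x":0.014,"y":0.001,"z":0.015,"fingers":-1},
    {"ax":-0.017,"ay":-0.0145,"az":0.505,"x":0.014,"y":0.001,"z":0.015,"fingers":-1},
    {"ax":-0.017,"ay":-0.0145,"az":0.505,"x":0.014,"y":0.001,"z":0.015,"fingers":-1},
    {"ax":-0.017,"ay":-0.0145,"az":0.505,"x":0.014,"y":0.001,"z":0.015,"fingers":-1},
    {"ax":-0.017,"ay":-0.0145,"az":0.505,"x":0.014,"y":0.001,"z":0.015,"fingers":-1},
    {"ax":-0.017,"ay":-0.0145,"az":0.505,"x":0.014,"y":0.001,"z":0.015,"fingers":-1},
    {"ax":-0.017,"ay":-0.0145,"az":0.505,"x":0.014,"y":0.001,"z":0.029,"fingers":-1},
    {"ax":-0.017,"ay":-0.0145,"az":0.505,"x":0.014,"y":0.001,"z":0.029,"fingers":-1},
    {"ax":-0.017,"ay":-0.0145,"az":0.505,"x":0.014,"y":0.001,"z":0.029,"fingers":-1},
  ],
)

```text
time: 17.68
tool_pos: [0.4946, 0.1258, 0.0966]
tcp_rot: [0.998, 0.038, -0.053, 0.002]
force: [-1.0, -0.3, -2.1]
gripper_width: 0.451
grip_force: 82.5
```

```bash
python3 -c "
from h import *
k=dict(dz=.0016,dx=.0009,dy=.0006)
where(dz=.0016,dx=.0009)
go(inbay(.04,.026,16,h=.065,**k),inbay(.04,0.026,16,h=.004,**k),inbay(.04,0.036,16,h=.003,**k))
b,d=env.snapshot('scene'); 
s=env.sense(); Rp=R.from_quat(s['tcp_rot'])*R.from_euler('YX',[PHI,180],degrees=True).inv()
p=np.array(s['tool_pos'])-Rp.apply([.0009,0,.0016]); pb=p+Rp.apply([.045,0,.03])
hsv=cv2.cvtColor(b,cv2.COLOR_BGR2HSV)
m=(hsv[...,0]>10)&(hsv[...,0]<32)&(hsv[...,1]>110)&(hsv[...,2]>90)
K,D,cp,Rm=cam('scene'); rv=cv2.Rodrigues(Rm.T)[0]; px=cv2.projectPoints(pb[None],rv,-Rm.T@cp,K,D)[0].ravel(); print('pred px',px)
c0,r0=int(px[0])-12,int(px[1])-12; w=m[r0:r0+24,c0:c0+24]; n,l,s_,c=cv2.connectedComponentsWithStats(w.astype(np.uint8)); print(s_[1:,4],c[1:]+[c0,r0])
q=plane('scene',[c[1:].mean(0)+[c0,r0]],pb[2])[0]; print('meas-pred',(q-pb)@ux*1000,(q-pb)@uy*1000)
"
```

```text
t 17.68 eul [4.390e+00 1.606e+01 1.000e-02] Fx -1.0 Fy -0.3 Fz -2.1 grip 82.5
 noseB [-8.3, 40.2, 69.5] noseT [-0.0, 40.2, 98.4] heelB [-104.4, 40.4, 97.2]
t 17.68 tcp [0.4946 0.1258 0.0966] F [-1.  -0.3 -2.1]
 x 0.0264 y -0.0003 z 0.0018 | ax -0.0002 ay 0.0005 az -0.0010
 x 0.0328 y -0.0003 z 0.0625 | ax -0.0002 ay 0.0005 az -0.0010
 x 0.0429 y -0.0003 z 0.0624 | ax -0.0002 ay 0.0005 az -0.0010
pred px [303.67397685 166.64537569]
[ 6 11] [[304.83333333 163.83333333]
 [302.36363636 167.36363636]]
meas-pred -2.8665852805826453 4.879299816905762
```

Call:
jog_arm(
  moves=[
    {"ax":0,"ay":0,"az":-0.001,"x":0.0265,"y":-0.0003,"z":0.002,"fingers":-1},
    {"ax":0,"ay":0,"az":-0.001,"x":0.03,"y":-0.0003,"z":0.03,"fingers":-1},
    {"ax":0,"ay":0,"az":-0.001,"x":0.033,"y":-0.0003,"z":0.0615,"fingers":-1},
    {"ax":0,"ay":0,"az":-0.001,"x":0.038,"y":-0.0003,"z":0.0615,"fingers":-1},
    {"ax":0,"ay":0,"az":-0.001,"x":0.043,"y":-0.0003,"z":0.0615,"fingers":-1},
    {"ax":0,"ay":0,"az":-0.001,"x":0.043,"y":-0.0003,"z":0.0615,"fingers":-1},
    {"ax":0,"ay":0,"az":-0.001,"x":0.043,"y":-0.0003,"z":0.0615,"fingers":-1},
  ],
)

```text
time: 18.6
tool_pos: [0.5317, 0.129, 0.0324]
tcp_rot: [0.998, 0.039, -0.051, 0.002]
force: [0.0, -0.5, -2.0]
gripper_width: 0.453
grip_force: 82.4
```

```bash
python3 -c "
from h import *
k=dict(dz=.0016,dx=.0009,dy=.0006)
where(dz=.0016,dx=.0009)
go(*[inbay(.04,x,16,h=h,**k) for x,h in ((.044,.0015),(.050,.0015),(.055,.0015))])
b,d=env.snapshot('scene'); cv2.imwrite('pics/f7.png',cv2.resize(b[140:245,250:362],None,fx=5.5,fy=5.5,interpolation=2))"
```

```text
t 18.60 eul [ 4.44 15.91  0.02] Fx -0.0 Fy -0.5 Fz -2.0 grip 82.4
 noseB [29.0, 40.6, 5.4] noseT [37.2, 40.6, 34.2] heelB [-67.2, 40.7, 32.8]
t 18.60 tcp [0.5317 0.129  0.0324] F [ 0.  -0.5 -2. ]
 x 0.0071 y 0.0000 z 0.0031 | ax -0.0002 ay -0.0008 az -0.0006
 x 0.0131 y 0.0000 z 0.0024 | ax -0.0002 ay -0.0008 az -0.0006
 x 0.0181 y 0.0000 z 0.0019 | ax -0.0002 ay -0.0008 az -0.0006
```

View pics/f7.png

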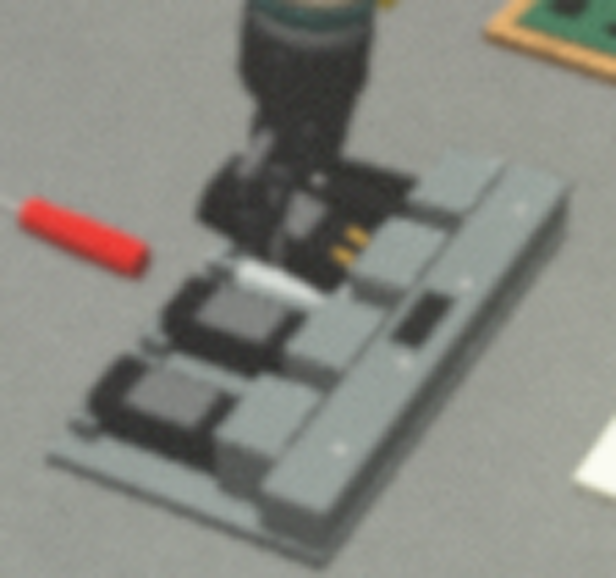

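This is the last picture. It shows spareA's nose, brass at (350,243), lined up at bay 2's hood with the bay 1 pack undisturbed. I'll advance by feel from here.

Call:
jog_arm(
  moves=[
    {"ax":0,"ay":0,"az":0,"x":0.002,"y":0,"z":0.002,"fingers":-1},
    {"ax":0,"ay":0,"az":0,"x":0.005,"y":0,"z":0.003,"fingers":-1},
    {"ax":0,"ay":0,"az":0,"x":0.008,"y":0,"z":0.003,"fingers":-1},
    {"ax":0,"ay":0,"az":0,"x":0.011,"y":0,"z":0.003,"fingers":-1},
    {"ax":0,"ay":0,"az":0,"x":0.013,"y":0,"z":0.0027,"fingers":-1},
    {"ax":0,"ay":0,"az":0,"x":0.013,"y":0,"z":0.0027,"fingers":-1},
    {"ax":0,"ay":0,"az":0,"x":0.013,"y":0,"z":0.0027,"fingers":-1},
  ],
)

```text
time: 19.52
tool_pos: [0.5435, 0.13, 0.0273]
tcp_rot: [0.998, 0.039, -0.053, 0.002]
force: [-0.1, -0.1, -2.1]
gripper_width: 0.459
grip_force: 82.4
```

```bash
python3 -c "
from h import *
where(dz=.0016,dx=.0009)"
```

```text
t 19.52 eul [4.430e+00 1.602e+01 1.000e-02] Fx -0.1 Fy -0.1 Fz -2.1 grip 82.4
 noseB [40.8, 40.6, 0.2] noseT [49.0, 40.5, 29.0] heelB [-55.3, 40.7, 27.8]
```

Call:
jog_arm(
  moves=[
    {"ax":0,"ay":0,"az":0,"x":0.002,"y":0,"z":0.0005,"fingers":-1},
    {"ax":0,"ay":0,"az":0,"x":0.004,"y":0,"z":0.0005,"fingers":-1},
    {"ax":0,"ay":0,"az":0,"x":0.006,"y":0,"z":0.0005,"fingers":-1},
    {"ax":0,"ay":0,"az":0,"x":0.006,"y":0,"z":0.0005,"fingers":-1},
    {"ax":0,"ay":0,"az":0,"x":0.006,"y":0,"z":0.0005,"fingers":-1},
  ],
)

```text
time: 20.15
tool_pos: [0.5453, 0.1301, 0.0267]
tcp_rot: [0.998, 0.039, -0.057, 0.002]
force: [-8.5, -0.3, 6.8]
gripper_width: 0.453
grip_force: 83.5
```

```bash
python3 -c "
from h import *
where(dz=.0016,dx=.0065)"
```

```text
t 20.15 eul [ 4.44 16.49  0.  ] Fx -8.5 Fy 0.3 Fz 6.8 grip 83.5
 noseB [37.1, 40.6, 0.8] noseT [45.6, 40.6, 29.6] heelB [-58.8, 40.7, 29.2]
```

Call:
jog_arm(
  moves=[
    {"ax":0,"ay":0,"az":0,"x":0.003,"y":0,"z":-0.0015,"fingers":-1},
    {"ax":0,"ay":0,"az":0,"x":0.006,"y":0,"z":-0.0022,"fingers":-1},
    {"ax":0,"ay":0,"az":0,"x":0.009,"y":0,"z":-0.0027,"fingers":-1},
    {"ax":0,"ay":0,"az":0,"x":0.011,"y":0,"z":-0.003,"fingers":-1},
    {"ax":0,"ay":0,"az":0,"x":0.011,"y":0,"z":-0.003,"fingers":-1},
    {"ax":0,"ay":0,"az":0,"x":0.011,"y":0,"z":-0.003,"fingers":-1},
  ],
)

```text
time: 20.9
tool_pos: [0.5542, 0.1308, 0.0271]
tcp_rot: [0.997, 0.039, -0.059, 0.002]
force: [-9.9, -0.8, 1.0]
gripper_width: 0.457
grip_force: 82.6
```

```bash
python3 -c "
from h import *
where(dz=.0016,dx=.0065)
k=dict(dz=.0016,dx=.0065,dy=.0007)
go(*[inbay(.04,x,t,h=h,**k) for x,t,h in ((.057,16.5,.0015),(.058,16.5,.0015),(.058,13,.0015))])"
```

```text
t 20.90 eul [ 4.44 16.79 -0.  ] Fx -9.9 Fy -0.0 Fz 1.0 grip 82.6
 noseB [45.9, 40.6, 1.0] noseT [54.6, 40.6, 29.8] heelB [-49.8, 40.7, 29.9]
t 20.90 tcp [0.5542 0.1308 0.0271] F [-9.9 -0.8  1. ]
 x 0.0024 y -0.0001 z -0.0005 | ax -0.0000 ay 0.0024 az -0.0005
 x 0.0034 y -0.0001 z -0.0007 | ax -0.0000 ay 0.0024 az -0.0005
 x 0.0047 y -0.0001 z 0.0017 | ax -0.0000 ay 0.0316 az -0.0005
```

Call:
jog_arm(
  moves=[
    {"ax":0,"ay":0,"az":0,"x":0.0025,"y":0,"z":-0.0008,"fingers":-1},
    {"ax":0,"ay":0,"az":0,"x":0.005,"y":0,"z":-0.0012,"fingers":-1},
    {"ax":0,"ay":0.03,"az":0,"x":0.006,"y":0,"z":0.001,"fingers":-1},
    {"ax":0,"ay":0.03,"az":0,"x":0.006,"y":0,"z":0.001,"fingers":-1},
    {"ax":0,"ay":0.03,"az":0,"x":0.006,"y":0,"z":0.001,"fingers":-1},
  ],
)

```text
time: 21.52
tool_pos: [0.5576, 0.1311, 0.0245]
tcp_rot: [0.999, 0.039, -0.03, 0.001]
force: [-13.1, -0.3, 0.4]
gripper_width: 0.455
grip_force: 82.6
```

```bash
python3 -c "
from h import *
where(dz=.0016,dx=.0065)
k=dict(dz=.0016,dx=.0065,dy=.0007)
go(*[inbay(.04,x,t,h=h,**k) for x,t,h in ((.0585,10,.0015),(.0585,7,.0015),(.058,4,.0015),(.057,1,.0012),(.056,0,.001))])"
```

```text
t 21.52 eul [ 4.440e+00  1.345e+01 -1.000e-02] Fx -13.1 Fy 0.7 Fz 0.4 grip 82.6
 noseB [50.1, 40.6, 0.8] noseT [57.1, 40.6, 30.0] heelB [-47.2, 40.7, 24.1]
t 21.52 tcp [0.5576 0.1311 0.0245] F [-13.1  -0.3   0.4]
 x 0.0027 y -0.0001 z 0.0017 | ax 0.0000 ay 0.0288 az -0.0005
 x 0.0039 y -0.0001 z 0.0039 | ax 0.0001 ay 0.0538 az -0.0005
 x 0.0048 y -0.0001 z 0.0061 | ax 0.0001 ay 0.0788 az -0.0005
 x 0.0054 y -0.0001 z 0.0086 | ax 0.0001 ay 0.1038 az -0.0005
 x 0.0049 y -0.0001 z 0.0096 | ax 0.0001 ay 0.1121 az -0.0005
```

Call:
jog_arm(
  moves=[
    {"ax":0,"ay":0.0288,"az":0,"x":0.002,"y":0,"z":0.0015,"fingers":-1},
    {"ax":0,"ay":0.0538,"az":0,"x":0.0035,"y":0,"z":0.0036,"fingers":-1},
    {"ax":0,"ay":0.0538,"az":0,"x":0.0035,"y":0,"z":0.0036,"fingers":-1},
    {"ax":0,"ay":0.0538,"az":0,"x":0.0035,"y":0,"z":0.0036,"fingers":-1},
  ],
)

```text
time: 22.02
tool_pos: [0.5593, 0.1312, 0.0195]
tcp_rot: [0.999, 0.039, 0.025, -0.001]
force: [-13.6, -0.6, -1.3]
gripper_width: 0.454
grip_force: 82.6
```

```bash
python3 -c "
from h import *
where(dz=.0016,dx=.0065)
k=dict(dz=.0016,dx=.0065,dy=.0007)
go(*[inbay(.04,x,t,h=h,**k) for x,t,h in ((.0575,4,.0015),(.057,1,.0012),(.056,0,.001))])"
```

```text
t 22.02 eul [ 4.44  7.18 -0.01] Fx -13.6 Fy 0.5 Fz -1.3 grip 82.6
 noseB [52.8, 40.6, 0.4] noseT [56.6, 40.6, 30.2] heelB [-46.4, 40.7, 12.9]
t 22.02 tcp [0.5593 0.1312 0.0195] F [-13.6  -0.6  -1.3]
 x 0.0022 y -0.0001 z 0.0015 | ax 0.0001 ay 0.0265 az -0.0005
 x 0.0030 y -0.0001 z 0.0041 | ax 0.0002 ay 0.0515 az -0.0005
 x 0.0024 y -0.0001 z 0.0050 | ax 0.0002 ay 0.0598 az -0.0005
```

Free past the lip. Level it, ease back onto the lip, and press.

Call:
jog_arm(
  moves=[
    {"ax":0,"ay":0.0265,"az":0,"x":0.0018,"y":0,"z":0.0016,"fingers":-1},
    {"ax":0,"ay":0.0515,"az":0,"x":0.0022,"y":0,"z":0.0042,"fingers":-1},
    {"ax":0,"ay":0.0598,"az":0,"x":0.0015,"y":0,"z":0.0051,"fingers":-1},
    {"ax":0,"ay":0.0598,"az":0,"x":0.0015,"y":0,"z":0.0051,"fingers":-1},
    {"ax":0,"ay":0.0598,"az":0,"x":0.0015,"y":0,"z":0.0051,"fingers":-1},
  ],
)

```text
time: 22.65
tool_pos: [0.5618, 0.1313, 0.0136]
tcp_rot: [0.995, 0.039, 0.088, -0.003]
force: [-11.7, 1.0, -2.2]
gripper_width: 0.454
grip_force: 82.7
```

```bash
python3 -c "
from h import *
where(dz=.0016,dx=.0065)"
```

```text
t 22.65 eul [ 4.44 -0.05 -0.02] Fx -11.5 Fy 1.9 Fz -2.2 grip 82.7
 noseB [55.8, 40.5, 0.1] noseT [55.8, 40.5, 30.1] heelB [-44.2, 40.6, -0.0]
```

Call:
jog_arm(
  moves=[
    {"ax":0,"ay":0,"az":0,"x":-0.003,"y":0,"z":-0.0005,"fingers":-1},
    {"ax":0,"ay":0,"az":0,"x":-0.006,"y":0,"z":-0.001,"fingers":-1},
    {"ax":0,"ay":0,"az":0,"x":-0.007,"y":0,"z":-0.0012,"fingers":-1},
    {"ax":0,"ay":0,"az":0,"x":-0.0075,"y":0,"z":0.0005,"fingers":-1},
    {"ax":0,"ay":0,"az":0,"x":-0.0075,"y":0,"z":0.002,"fingers":-1},
    {"ax":0,"ay":0,"az":0,"x":-0.0075,"y":0,"z":0.002,"fingers":-1},
  ],
)

```text
time: 23.4
tool_pos: [0.5573, 0.131, 0.0135]
tcp_rot: [0.995, 0.039, 0.091, -0.003]
force: [-14.5, -2.2, 15.2]
gripper_width: 0.454
grip_force: 85.2
```

```bash
python3 -c "
from h import *
where(dz=.0016,dx=.0065)"
```

```text
t 23.40 eul [ 4.45 -0.41 -0.02] Fx -14.7 Fy -1.1 Fz 15.2 grip 85.2
 noseB [51.4, 40.5, 0.2] noseT [51.2, 40.5, 30.2] heelB [-48.6, 40.6, -0.5]
```

Call:
jog_arm(
  moves=[
    {"ax":0,"ay":0,"az":0,"x":0,"y":0,"z":0,"fingers":0.4},
    {"ax":0,"ay":0,"az":0,"x":0,"y":0,"z":-0.002,"fingers":0.4},
    {"ax":0,"ay":0,"az":0,"x":0,"y":0,"z":-0.003,"fingers":0.4},
    {"ax":0,"ay":0,"az":0,"x":0,"y":0,"z":-0.04,"fingers":0.4},
    {"ax":0,"ay":0,"az":0,"x":0,"y":0,"z":-0.1,"fingers":0.4},
    {"ax":0,"ay":0,"az":0,"x":-0.06,"y":0.05,"z":-0.14,"fingers":0.4},
    {"ax":0,"ay":0,"az":0,"x":-0.12,"y":0.11,"z":-0.17,"fingers":0.4},
    {"ax":0,"ay":0,"az":0,"x":-0.12,"y":0.17,"z":-0.17,"fingers":0.4},
    {"ax":0,"ay":0,"az":0,"x":-0.12,"y":0.23,"z":-0.17,"fingers":0.4},
    {"ax":0,"ay":0,"az":0,"x":-0.12,"y":0.28,"z":-0.17,"fingers":0.4},
    {"ax":0,"ay":0,"az":0,"x":-0.12,"y":0.3,"z":-0.17,"fingers":0.4},
  ],
)

```text
time: 24.78
tool_pos: [0.4379, -0.1825, 0.1584]
tcp_rot: [0.994, 0.037, 0.099, -0.003]
force: [0.3, 0.6, 0.9]
gripper_width: 0.698
grip_force: 0.0
```

```bash
python3 -c "
from h import *
s=env.sense(); print(s['time'],s['tool_pos'].round(3),s['force'].round(1))
a,d=env.snapshot('top'); P=cloud('top',d); X=(P-O)@ux*1000; Y=(P-O)@uy*1000; Z=P[...,2]*1000-12
g=a.max(2)
for i,y in enumerate((-120,-40,40,120)):
    for x0,x1 in ((-48,-28),(-15,10),(15,35)):
        m=(abs(Y-y)<12)&(X>x0)&(X<x1); print('bay',i,x0,x1,'n',m.sum(),'z %.1f'%np.median(Z[m]),end=' ; ')
    m=(g<70)&(abs(Y-y)<22)&(X>-62)&(X<38)&(Z>5); print('dark Xmin %.1f Y %.1f'%(np.percentile(X[m],2),Y[m].mean()))
"
```

```text
24.775 [ 0.438 -0.182  0.158] [0.3 0.6 0.9]
bay 0 -48 -28 n 64 z 29.9 ; bay 0 -15 10 n 79 z 29.6 ; bay 0 15 35 n 64 z 28.3 ; dark Xmin -48.1 Y -119.3
bay 1 -48 -28 n 64 z 30.2 ; bay 1 -15 10 n 80 z 29.0 ; bay 1 15 35 n 67 z 28.5 ; dark Xmin -48.5 Y -39.7
bay 2 -48 -28 n 61 z 30.5 ; bay 2 -15 10 n 78 z 28.8 ; bay 2 15 35 n 63 z 29.0 ; dark Xmin -48.1 Y 38.0
bay 3 -48 -28 n 65 z 19.4 ; bay 3 -15 10 n 80 z 20.9 ; bay 3 15 35 n 63 z 19.2 ; dark Xmin -47.4 Y 118.5
```

Bays 1 and 2 match the seated pack in bay 0 in height, level and heel position. The arm is clear, so I'm handing in.

```bash
python3 -c "
from rig import env
print(env.hand_in())"
```

```text
the job is handed in; nothing more can be done
None
```

Both spare packs are loaded: spareB in bay 1 and spareA in bay 2. Depth readings show them level and with their heels in line with the seated pack in bay 0, nothing else was deliberately touched, and the job was handed in at about 25 s of the 64 s limit.

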